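# Grade the pendant busts along the counter riser

### The arm

A 7-joint arm with a two-finger parallel gripper is mounted at the origin on the work surface. World frame = base frame: x ahead of the robot, y to its left, z up, the work surface at z = 0. Lengths are in m, angles in rad, forces in N, time in s.
With the tool pointing down it reaches from about 0.35 to 0.9 m from the base axis. Payload 7.2 kg.
Tool frame: the origin (TCP) lies between the finger pads; the fingertips stand 14 mm ahead of it and the grasp point (between the pads) lies 5 mm behind it; z points along the fingers, y is the direction in which the jaws open and shut (so a half turn about z gives the same grasp; the last joint's range is limited). The gripper opens to 85 mm and grips with 20 to 120 N. Pads are 22 mm wide; open, the fingers measure 114 mm over their backs; the gripper's body (76 mm by 85 mm) begins 54 mm behind the grasp point. The pads swing forward as they close: fully open they stand 13 mm farther back than shut.
Start: joints at [1.23, 0.411, -0.013, 1.596, 0.006, 1.134, -0.082], TCP at [0.168, -0.602, 0.245] pointing down, gripper open.
Joint ranges: [-2.95, 2.95], [-0.29, 1.99], [-1.47, 1.44], [0.14, 2.54], [-1.03, 4.17], [0.13, 1.85], [-2.86, 2.86]. Speed limits (rad/s): [2.39, 2.39, 3.01, 3.01, 3.14, 3.14, 3.14].

### API

Orientations are given as a 3x3 rotation matrix whose columns are the frame's x, y, z axes.
In Python, from rig import arm gives the robot as it stands.
- The arm moves only by the shell command python3 -m jog 'ROWS' [FORCE]. ROWS is JSON, one flat list of numbers, 7 for each row, row after row: the turn, a rotation vector about the tool's x, y, z in rad, then the shift along the tool's x, y, z in m, then the gripper command: -1 is shut, 1 is fully open, values between are in proportion. In form: [rx, ry, rz, tx, ty, tz, gripper, rx, ry, rz, tx, ty, tz, gripper, ...]. A call has exactly 8 rows; each row shifts and turns the commanded pose from where the row before left it, along the tool's axes as they then stand; what a row does not reach is not made up. A row lasts 1/8 s, in which the tool goes at most 62.5 mm and 10.7 degrees, less where a joint would pass 70% of its speed; a pose out of reach is approached as far as the arm can. A call with a gripper value outside its range is refused whole. The fingers move at their own pace and stop on an object; FORCE is the grip in N (left out, the last holds). Time passes only in rows, so rows that do not move let the fingers close, or fill a call up. It gives the time, the measured TCP pose, the force and the opening at its end, in the units of the state.
- arm.state(): the state, without advancing time (a new reading comes with each control period).
- arm.camera(name): name is "scene" or "top"; returns the picture (384x512x3 uint8, red, green, blue); there is no depth.
- arm.camera_params(name): a dict with "vertical_fov" (degrees; the focal length in pixels is half the picture's height over the tangent of half this angle, whatever the lens; pixels are square), "cx", "cy" (the principal point, pixels), "rvec" (rotation vector, rad) and "tvec" (3), from world to camera coordinates, as OpenCV has them. Camera axes: x right, y down, z forward; pixel columns grow to the right and rows downward; lengths in m; the calibration is good to about 2 mm. A picture is of the moment at which its call begins. camera_params takes no time and is no camera call.
- arm.job_done(): hands the job in, once; it reports no verdict.
The state is a dict: "time": time; "joint_positions": joint angles; "dq": joint speeds; "joint_torque": joint torques, N m; "tool_pos": TCP position; "tool_rot": TCP orientation; "contact_force": force on the tool from outside, world axes, zero at the start; "wrist_torque": the same for the moment, N m; "finger_gap": finger opening in m.
Only numpy, scipy, OpenCV 4.12 (cv2) and the standard library are available. Lean on these libraries where they do the work, as an engineer would, in place of code of your own. Each camera call takes 0.05 s, during which the arm holds its last target.

### The job

Dress the counter display: stand the four small pendant busts along the riser, one upright in the middle of each round pad, graded by height, with the tallest next to the big bust and stepping down to the shortest at the mirror's end. Turn each so that its necklace faces the customers, on the side away from you, square to the row, and do not let any of them topple.

Things in the scene. Friction and masses are not known exactly. Their poses are not given: they have to be found in the camera images.
- bust_150: the tallest of four loose red velvet pendant busts of one shape, 150 mm tall, 82 wide, 46 deep, foot plate 59 x 48. The top 36 mm is a straight round neck of 24 mm diameter: grip there; sloping shoulders below. Origin: centre of the underside; z up, x out of the chest (gold necklace side), y along the shoulders. Starts upright on the counter, short of the riser, up to 46 deg off facing the customers.
- bust_130: the second tallest of four loose red velvet pendant busts of one shape, 130 mm tall, 74 wide, 41 deep, foot plate 53 x 43. The top 36 mm is a straight round neck of 24 mm diameter: grip there; sloping shoulders below. Origin: centre of the underside; z up, x out of the chest (gold necklace side), y along the shoulders. Starts upright on the counter, short of the riser, up to 46 deg off facing the customers.
- bust_110: the third tallest of four loose red velvet pendant busts of one shape, 110 mm tall, 66 wide, 37 deep, foot plate 48 x 38. The top 36 mm is a straight round neck of 24 mm diameter: grip there; sloping shoulders below. Origin: centre of the underside; z up, x out of the chest (gold necklace side), y along the shoulders. Starts upright on the counter, short of the riser, up to 46 deg off facing the customers.
- bust_90: the shortest of four loose red velvet pendant busts of one shape, 90 mm tall, 58 wide, 32 deep, foot plate 42 x 34. The top 36 mm is a straight round neck of 24 mm diameter: grip there; sloping shoulders below. Origin: centre of the underside; z up, x out of the chest (gold necklace side), y along the shoulders. Starts upright on the counter, short of the riser, up to 46 deg off facing the customers.
- pad_1: fixed flat round wine-red pad, 90 mm across, number 1 of four from the robot's left (+y) to its right, in a straight row 120 mm apart on a cream riser 104 mm deep, 500 long, 20 high. Origin: centre of the pad's top face, 24 mm above the counter; x points square out of the row to the customers (away from the robot), y along the row to the robot's left, z up.
- pad_2: fixed flat round wine-red pad, 90 mm across, number 2 of four from the robot's left (+y) to its right, in a straight row 120 mm apart on a cream riser 104 mm deep, 500 long, 20 high. Origin: centre of the pad's top face, 24 mm above the counter; x points square out of the row to the customers (away from the robot), y along the row to the robot's left, z up.
- pad_3: fixed flat round wine-red pad, 90 mm across, number 3 of four from the robot's left (+y) to its right, in a straight row 120 mm apart on a cream riser 104 mm deep, 500 long, 20 high. Origin: centre of the pad's top face, 24 mm above the counter; x points square out of the row to the customers (away from the robot), y along the row to the robot's left, z up.
- pad_4: fixed flat round wine-red pad, 90 mm across, number 4 of four from the robot's left (+y) to its right, in a straight row 120 mm apart on a cream riser 104 mm deep, 500 long, 20 high. Origin: centre of the pad's top face, 24 mm above the counter; x points square out of the row to the customers (away from the robot), y along the row to the robot's left, z up.
- big_bust: large fixed red velvet bust, 210 mm tall, 125 wide, with a two-row gold necklace, on the counter just beyond one end of the riser, about 350 mm from the riser's middle along the row and 45 to 75 mm to the customers' side, left or right as it happens; a round mirror on a stand, 182 mm tall, 124 across, stands beyond the other end. Origin: centre of its underside, z up.
Mind the look-alikes: they are no part of the job. What is shaped like the bust_130 but blue or white is not meant.

How it is judged:
By the outcome, as a careful person would: the job done as asked, in the order asked, and still so for the second after the job is handed in, with the robot touching nothing.
It also fails if it takes over 104 s, if anything falls off the work surface, if the arm or the gripper's body presses on something with over 40 N, if the wrist force passes 120 N, or if a joint passes its speed limit or range.

## Working session

There is one attempt and no reset: what is moved stays moved. The work goes in short steps, Python scripts to look and compute and a shell command to move; the robot and the scene stay as the last step left them, time stands still between calls to the robot, and variables do not carry over. Pictures are saved under pics/ and viewed, and the job is handed in when it is done.

```bash
ls; mkdir -p pics; python3 - <<'E'
from rig import arm
import cv2,numpy as np
for n in ("scene","top"):
    im=arm.camera(n); np.save(f'pics/{n}0.npy',im); cv2.imwrite(f'pics/{n}0.png',im[:,:,::-1])
    print(n,arm.camera_params(n))
s=arm.state()
for k in s: print(k,np.round(s[k],3).tolist())
E
```

```text
pics
scene {'vertical_fov': 56.75668471615625, 'cx': 258.72702622805303, 'cy': 187.56759470892268, 'rvec': array([ 1.15405689,  2.452905  , -0.90688711]), 'tvec': array([ 0.32025012, -0.28538739,  1.37083663])}
top {'vertical_fov': 46.56718032510583, 'cx': 253.72764436238444, 'cy': 190.28688927343367, 'rvec': array([ 2.17313985, -2.11095867,  0.19754001]), 'tvec': array([0.01156592, 0.53902714, 1.03980345])}
time 0.1
joint_positions [1.23, 0.412, -0.013, 1.597, 0.006, 1.134, -0.082]
dq [-0.0, -0.001, 0.0, -0.003, -0.001, -0.001, -0.0]
joint_torque [0.003, -60.183, 0.684, -30.009, 0.014, 0.006, -0.0]
tool_pos [0.168, -0.602, 0.245]
tool_rot [[0.963, 0.269, -0.0], [0.269, -0.963, 0.001], [-0.0, -0.001, -1.0]]
contact_force [0.016, 0.608, 0.213]
wrist_torque [-0.024, -0.035, 0.008]
finger_gap 0.086
```

View pics/scene0.png

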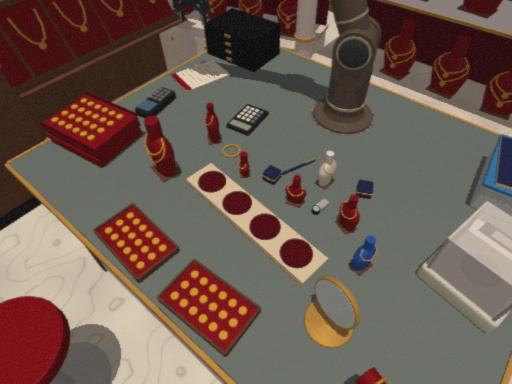

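View pics/top0.png

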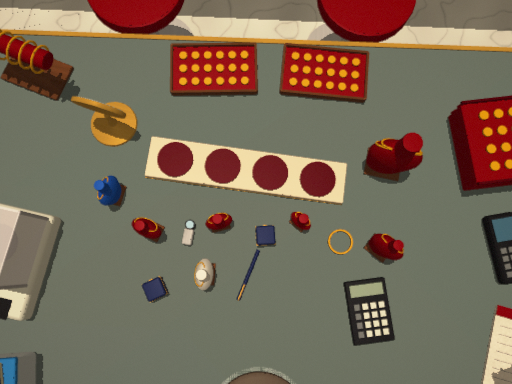

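```bash
cat > h.py <<'E'
import numpy as np,cv2
from rig import arm
def cam(n):
    p=arm.camera_params(n); f=192/np.tan(np.radians(p['vertical_fov'])/2)
    K=np.array([[f,0,p['cx']],[0,f,p['cy']],[0,0,1]]); R=cv2.Rodrigues(p['rvec'])[0]
    return K,R,np.array(p['tvec']),np.array(p['rvec'])
def proj(n,P):
    K,R,t,rv=cam(n); return cv2.projectPoints(np.array(P,float).reshape(-1,1,3),rv,t,K,None)[0].reshape(-1,2)
def ray(n,uv,z):
    K,R,t,_=cam(n); d=R.T@np.linalg.inv(K)@np.array([uv[0],uv[1],1.]); c=-R.T@t
    return c+d*(z-c[2])/d[2]
E
python3 - <<'E'
from h import *
for n in('scene','top'):
    K,R,t,_=cam(n); print(n,K[0,0],-R.T@t)
im={n:np.load(f'pics/{n}0.npy')[:,:,::-1] for n in('scene','top')}
def crop(n,u,v,w=26,s=7): 
    return cv2.resize(np.ascontiguousarray(im[n][max(v-w,0):v+w,max(u-w,0):u+w]),(200,200),interpolation=cv2.INTER_CUBIC) if 0 else cv2.resize(np.ascontiguousarray(im[n][v-w:v+w,u-w:u+w]),(200,200),interpolation=cv2.INTER_NEAREST)
a=np.hstack([crop('top',*p) for p in((148,228),(219,221),(301,220),(386,246))])
b=np.hstack([crop('scene',*p) for p in((349,212),(296,190),(244,163),(212,123))])
cv2.imwrite('pics/crops0.png',np.vstack([a,b]))
# pads
t=im['top'].astype(int)
for n in ('top','scene'):
    t=im[n]; hsv=cv2.cvtColor(t,cv2.COLOR_BGR2HSV)
    m=((hsv[...,0]<12)|(hsv[...,0]>165))&(hsv[...,1]>120)&(hsv[...,2]>40)&(hsv[...,2]<140)
    k,l,st,c=cv2.connectedComponentsWithStats(m.astype(np.uint8))
    for i in range(1,k):
        if 100<st[i,4]<2500: print(n,st[i],c[i].round(1),ray(n,c[i],.024).round(4))
E
```

```text
scene 355.4176163273116 [1.04645566 0.46899368 0.86497089]
top 446.1707174509983 [0.35828527 0.0432946  1.11428564]
top [ 87   0  97  34 888] [138.8  19.2] [0.9895 0.3421 0.024 ]
top [ 317    0   99   42 1647] [374.2  18.5] [ 1.0159 -0.2813  0.024 ]
top [  0  34  12  21 146] [ 3.7 42.6] [0.9103 0.6859 0.024 ]
top [  9  39  15  22 198] [14.6 48.8] [0.8942 0.6559 0.024 ]
top [170  43  88  52 844] [213.4  70.2] [0.854 0.14  0.024]
top [280  43  89  59 816] [325.6  75. ] [ 0.8516 -0.1517  0.024 ]
top [ 21  44  15  22 202] [26.6 53.6] [0.8821 0.6237 0.024 ]
top [   2   48   71   52 1489] [40.9 73.7] [0.8284 0.5812 0.024 ]
top [ 364  134   59   47 1503] [390.8 158.9] [ 0.6328 -0.3168  0.024 ]
top [158 142  35  35 950] [174.9 158.9] [0.6153 0.226  0.024 ]
top [205 149  35  34 943] [222.4 165.5] [0.6024 0.1069 0.024 ]
top [253 155  35  35 947] [269.9 172.2] [ 0.589  -0.0122  0.024 ]
top [300 162  35  35 949] [317.3 178.8] [ 0.576  -0.1309  0.024 ]
top [290 212  21  19 192] [298.9 221.9] [ 0.4666 -0.086   0.024 ]
top [206 214  26  18 249] [219.3 223.2] [0.4579 0.1089 0.024 ]
top [132 218  32 
[... 633 characters left out ...]
[ 0.3827 -0.3193  0.024 ]
scene [ 144  115   37   66 1056] [159.7 148.6] [ 0.5862 -0.3707  0.024 ]
scene [239 151  11  26 189] [243.7 164.3] [ 0.4599 -0.0971  0.024 ]
scene [199 171  27  21 427] [211.7 181.1] [ 0.5789 -0.1272  0.024 ]
scene [286 175  20  32 365] [295.3 191.7] [0.4473 0.1026 0.024 ]
scene [223 192  28  22 498] [236.6 202.5] [ 0.5924 -0.0086  0.024 ]
scene [336 195  23  39 524] [348.8 214.6] [0.4187 0.2733 0.024 ]
scene [  94  204   84   78 2483] [136.2 241.9] [ 0.8705 -0.1307  0.024 ]
scene [250 214  30  25 592] [264.6 226.3] [0.6054 0.1103 0.024 ]
scene [280 239  32  29 704] [295.9 252.8] [0.6184 0.229  0.024 ]
scene [356 368  26  16 262] [369.  377.1] [0.7629 0.5256 0.024 ]
```

View pics/crops0.png

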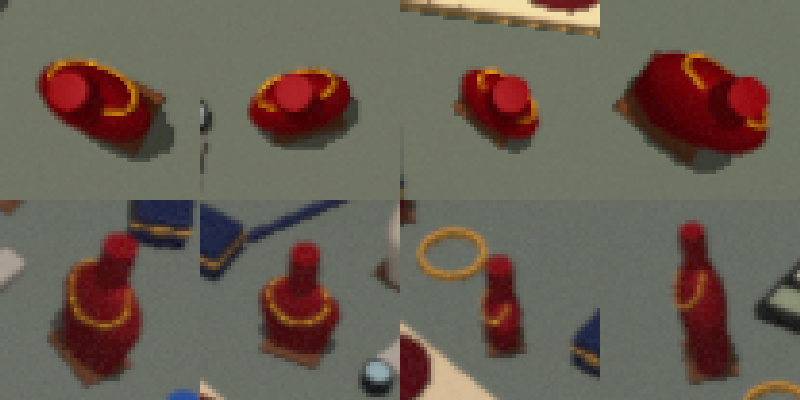

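```bash
cat > fit.py <<'E'
from h import *
from scipy.optimize import minimize
PADS=np.array([(.6169,.2275,.024),(.6039,.1086,.024),(.5907,-.0104,.024),(.5775,-.129,.024)])
MEAS={'top':np.array([(174.9,158.9),(222.4,165.5),(269.9,172.2),(317.3,178.8)]),'scene':np.array([(295.9,252.8),(264.6,226.3),(236.6,202.5),(211.7,181.1)])}
OFF={n:(MEAS[n]-proj(n,PADS)).mean(0) for n in MEAS}
DIM={150:(82,46,59,48),130:(74,41,53,43),110:(66,37,48,38),90:(58,32,42,34)}
S=6
th=np.linspace(0,2*np.pi,24,endpoint=False)
def slices(H,x,y,yaw,prof,z0=0):
    W,D,fy,fx=[v/1000 for v in DIM[H]]; h=H/1000
    out=[]
    B=np.array([(sx*fx/2,sy*fy/2,z) for z in(0,.006) for sx in(-1,1) for sy in(-1,1)]); 
    zs=np.linspace(.006,h-.036,9)
    r=np.interp(np.linspace(0,1,9),[0,.3,.6,.8,1],[prof[0],prof[1],1,prof[2],prof[3]])
    rings=[]
    for z,k in zip(zs,r):
        a=max(k*W/2,.012);b=max(k*D/2,.012)
        rings.append(np.c_[b*np.cos(th),a*np.sin(th),0*th+z])
    rings.append(np.c_[.012*np.cos(th),.012*np.sin(th),0*th+h-.036]);rings.append(np.c_[.012*np.cos(th),.012*np.sin(th),0*th+h])
    parts=[B]+[np.r_[rings[i],rings[i+1]] for i in range(len(rings)-1)]
    c,s=np.cos(yaw),np.sin(yaw);R=np.array([[c,-s,0],[s,c,0],[0,0,1]])
    return [p@R.T+[x,y,z0] for p in parts]
def render(n,parts,box):
    x0,y0,x1,y1=box
    m=np.zeros(((y1-y0)*S,(x1-x0)*S),np.uint8)
    P=proj(n,np.concatenate(parts))+OFF[n]; i=0
    for p in parts:
        q=P[i:i+len(p)];i+=len(p)
        q=((q-[x0,y0]+.5)*S-.5).astype(np.float32)
        hull=cv2.convexHull(q); cv2.fillConvexPoly(m,np.round(hull*16).astype(np.int32),255,shift=4)
    return cv2.resize(m,(x1-x0,y1-y0),interpolation=cv2.INTER_AREA)/255.
def soft(im):
    f=im.astype(float); r=f.max(2)-f.min(2)
    return r
def mask(im):
    # im rgb: coloured (red/brown/gold): r - (g+b)/2 relative
    f=cv2.cvtColor(im,cv2.COLOR_RGB2HSV)[...,1].astype(float)
    d=im[...,0].astype(float)-np.maximum(im[...,2],0)
    return ((d>22)&(f>90)).astype(float)
def box(n,H,x,y,z0=0,pad=14):
    P=np.concatenate(slices(H,x,y,0,[.8,.9,.8,.4],z0)+slices(H,x,y,1.57,[.8,.9,.8,.4],z0)); q=proj(n,P)
    a=np.floor(q.min(0)-pad).astype(int);b=np.ceil(q.max(0)+pad).astype(int)
    return (max(a[0],0),max(a[1],0),min(b[0],512),min(b[1],384))
E
cat > f0.py <<'E'
from fit import *
im={n:np.load(f'pics/{n}0.npy') for n in('scene','top')}
M={n:mask(im[n]) for n in im}
init={130:(.438,.28,-.6),110:(.455,.106,0.),90:(.462,-.09,-.5),150:(.40,-.30,-.5)}
B={(n,H):box(n,H,*init[H][:2],pad=5) for n in im for H in init}
def data(n,H):
    x0,y0,x1,y1=B[n,H];m=M[n][y0:y1,x0:x1].astype(np.uint8)
    k,l,st,c=cv2.connectedComponentsWithStats(m)
    i=1+np.argmax(st[1:,4]); return (l==i).astype(float)
T={k:data(*k) for k in B}
def costH(p,H,prof):
    return sum(((render(n,slices(H,p[0],p[1],p[2],prof),B[n,H])-T[n,H])**2).sum() for n in im)
prof=np.array([.7,.85,.8,.4]); P=dict(init)
for it in range(3):
    for H in P:
        best=None
        for y0 in ([-.8,-.4,0,.4,.8] if it==0 else [P[H][2]]):
            r=minimize(costH,(P[H][0],P[H][1],y0),args=(H,prof),method='Nelder-Mead',options=dict(initial_simplex=[(P[H][0]+a,P[H][1]+b,y0+c) for a,b,c in((0,0,0),(.008,0,0),(0,.008,0),(0,0,.2))],xatol=1e-4,fatol=.05,maxiter=90))
            if best is None or r.fun<best.fun: best=r
        P[H]=tuple(best.x); print(it,H,np.round(best.x,4),np.degrees(best.x[2]).round(1),round(best.fun,1))
    r=minimize(lambda q:sum(costH(P[H],H,q) for H in P),prof,method='Nelder-Mead',options=dict(initial_simplex=[prof]+[prof+.1*e for e in np.eye(4)],maxiter=60))
    prof=r.x; print(prof.round(3),r.fun)
np.save('prof.npy',prof)
rows=[]
for n in ('top','scene'):
    t=[]
    for H in (130,110,90,150):
        x0,y0,x1,y1=B[n,H]; c=im[n][y0:y1,x0:x1,::-1]; c=cv2.resize(c,(200,260),interpolation=cv2.INTER_NEAREST)
        m=cv2.resize(render(n,slices(H,*P[H],prof),B[n,H]),(200,260)); m2=cv2.resize(T[n,H],(200,260),interpolation=cv2.INTER_NEAREST)
        for mm,col in((m,(0,255,0)),(m2,(255,255,255))):
            cs,_=cv2.findContours((mm>.5).astype(np.uint8),cv2.RETR_EXTERNAL,cv2.CHAIN_APPROX_NONE); cv2.drawContours(c,cs,-1,col,1)
        t.append(c)
    rows.append(np.hstack(t))
cv2.imwrite('pics/fit0.png',np.vstack(rows))
E
python3 f0.py
```

```text
0 130 [ 0.4401  0.2795 -0.4181] -24.0 96.2
0 110 [0.4628 0.1113 0.2627] 15.0 74.3Traceback (most recent call last):
  File "f0.py", line 18, in <module>
    r=minimize(costH,(P[H][0],P[H][1],y0),args=(H,prof),method='Nelder-Mead',options=dict(initial_simplex=[(P[H][0]+a,P[H][1]+b,y0+c) for a,b,c in((0,0,0),(.008,0,0),(0,.008,0),(0,0,.2))],xatol=1e-4,fatol=.05,maxiter=90))
    res = _minimize_neldermead(fun, x0, args, callback, bounds=bounds,
                               **options)
    fxcc = func(xcc)
    fx = function(np.copy(x), *(wrapper_args + args))
  File "f0.py", line 12, in costH
    return sum(((render(n,slices(H,p[0],p[1],p[2],prof),B[n,H])-T[n,H])**2).sum() for n in im)
  File "f0.py", line 12, in <genexpr>
    return sum(((render(n,slices(H,p[0],p[1],p[2],prof),B[n,H])-T[n,H])**2).sum() for n in im)
                 ~~~~~~^^^^^^^^^^^^^^^^^^^^^^^^^^^^^^^^^^^^^^^^
  File "fit.py", line 26, in render
    P=proj(n,np.concatenate(parts))+OFF[n]; i=0
      ~~~~^^^^^^^^^^^^^^^^^^^^^^^^^
  File "h.py", line 8, in proj
    K,R,t,rv=cam(n); return cv2.projectPoints(np.array(P,float).reshape(-1,1,3),rv,t,K,None)[0].reshape(-1,2)
             ~~~^^^
  File "h.py", line 4, in cam
    p=arm.camera_params(n); f=192/np.tan(np.radians(p['vertical_fov'])/2)
ValueError: time passes only in moves, steps and waits
```

Too many parameter calls; cache them.

```bash
sed -i 's/^def cam(n):/from functools import lru_cache\n@lru_cache\ndef cam(n):/' h.py; time python3 f0.py
```

```text
0 130 [ 0.4401  0.2795 -0.4181] -24.0 96.2
0 110 [0.4628 0.1113 0.2627] 15.0 74.3
0 90 [ 0.4711 -0.0877 -0.6912] -39.6 104.7
0 150 [ 0.4122 -0.2859 -0.6538] -37.5 75.4
[0.679 0.774 0.934 0.536] 304.5752095347943
1 130 [ 0.4402  0.2793 -0.469 ] -26.9 75.5
1 110 [0.4628 0.1113 0.2641] 15.1 58.6
1 90 [ 0.4712 -0.0877 -0.694 ] -39.8 101.7
1 150 [ 0.4124 -0.2853 -0.6495] -37.2 63.5
[0.72  0.784 0.949 0.524] 296.32951941560935
2 130 [ 0.4402  0.2793 -0.4688] -26.9 72.3
2 110 [0.4626 0.1111 0.2667] 15.3 57.4
2 90 [ 0.4712 -0.0875 -0.6913] -39.6 100.8
2 150 [ 0.4121 -0.2854 -0.6442] -36.9 64.7
[0.719 0.788 0.955 0.534] 294.3975855440215
real	0m12.627s
user	0m13.043s
sys	0m0.152s
```

View pics/fit0.png

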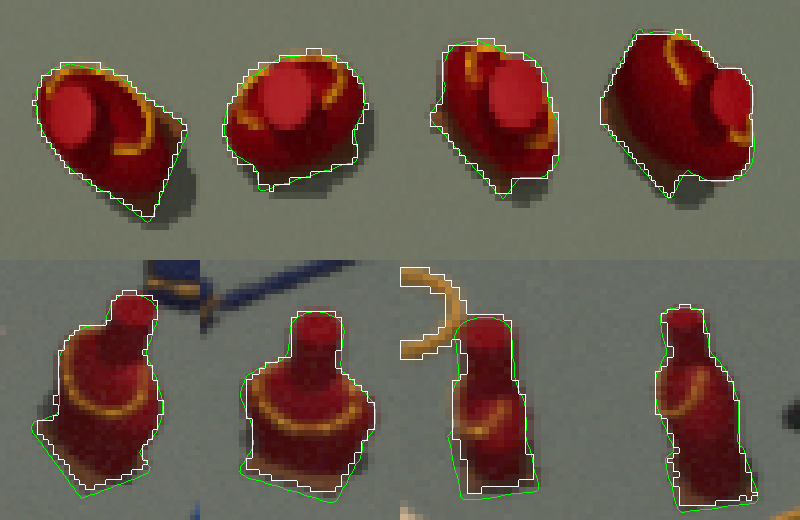

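The enlarged crops show that the four red busts, by fitted size, are 130 at top px (148,228), 110 at (219,221), 90 at (301,220) and 150 at (386,246). The blue bust at (108,190) and the white one at (204,273) are the look-alikes. The big bust is at (391,159), on the robot's right, so 150→pad 4, 130→pad 3, 110→pad 2 and 90→pad 1. I'll refit the 90 without the bangle.

```bash
cat > go.py <<'E'
import sys,numpy as np
from rig import arm
def main(x,y,z,yaw=None):
    s=arm.state(); R=np.array(s['tool_rot']);p=np.array(s['tool_pos'])
    d=R.T@(np.array([x,y,z])-p); cur=np.degrees(np.arctan2(R[1,0],R[0,0]))
    print('t',round(s['time'],2),'pos',p.round(4),'yaw',cur.round(2),'tilt xy(tool z)',R[:2,2].round(4),'gap',round(float(s['finger_gap']),4),'F',np.round(s['contact_force'],1),'q7',np.round(s['joint_positions'][6],2))
    print('delta tool (m)',d.round(4),'norm',np.linalg.norm(d).round(3),'rz(rad) ', None if yaw is None else np.round(-np.radians((yaw-cur+180)%360-180),3))
if __name__=='__main__': main(*[float(v) for v in sys.argv[1:]])
E
python3 - <<'E'
import re
s=open('f0.py').read().replace("T={k:data(*k) for k in B}","T={k:data(*k) for k in B}\nx0=B['scene',90][0]\nM['scene'][:160,:238]=0;M['scene'][:150]=M['scene'][:150]*1\nT['scene',90]=data('scene',90)").replace("fit0","fit1")
s=s.replace("range(3)","range(2)")
open('f1.py','w').write(s)
E
python3 f1.py; python3 go.py .4121 -.2854 .245 15.6
```

```text
0 130 [ 0.4401  0.2795 -0.4181] -24.0 96.2
0 110 [0.4628 0.1113 0.2627] 15.0 74.3
0 90 [ 0.4711 -0.0877 -0.6912] -39.6 68.7
0 150 [ 0.4122 -0.2859 -0.6538] -37.5 75.4
[0.679 0.774 0.934 0.536] 268.5752095347943
1 130 [ 0.4402  0.2793 -0.469 ] -26.9 75.5
1 110 [0.4628 0.1113 0.2641] 15.1 58.6
1 90 [ 0.4712 -0.0877 -0.694 ] -39.8 65.7
1 150 [ 0.4124 -0.2853 -0.6495] -37.2 63.5
[0.72  0.784 0.949 0.524] 260.32951941560935
t 0.1 pos [ 0.1682 -0.6015  0.2445] yaw 15.63 tilt xy(tool z) [-0.0005  0.0013] gap 0.0859 F [0.  0.6 0.2] q7 -0.08
delta tool (m) [ 3.200e-01 -2.387e-01 -2.000e-04] norm 0.399 rz(rad)  0.001
```

View pics/fit1.png

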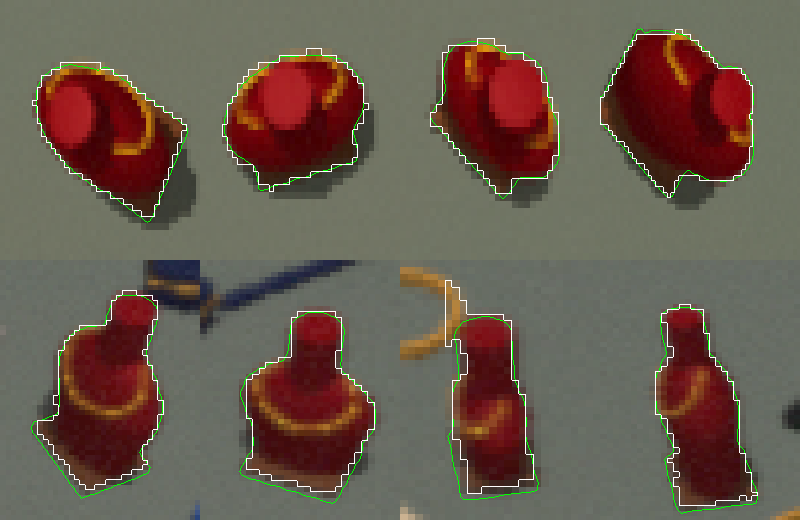

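```bash
python3 -m jog '[0,0,0,0.04,-0.03,0,1, 0,0,0,0.04,-0.03,0,1, 0,0,0,0.04,-0.03,0,1, 0,0,0,0.04,-0.03,0,1, 0,0,0,0.04,-0.03,0,1, 0,0,0,0.04,-0.03,0,1, 0,0,0,0.04,-0.03,0,1, 0,0,0,0.04,-0.028,0,1]' 50; python3 go.py .4122 -.2854 .133 15.6
```

```text
time: 1.1
tool_pos: [0.413, -0.285, 0.2452]
tool_rot: [[0.963, 0.269, -0.0], [0.269, -0.963, 0.0], [-0.0, -0.0, -1.0]]
contact_force: [0.7, -1.7, -0.2]
finger_gap: 0.085
t 1.1 pos [ 0.413  -0.285   0.2452] yaw 15.63 tilt xy(tool z) [-0.0002  0.    ] gap 0.085 F [ 0.7 -1.7 -0.2] q7 -0.84
delta tool (m) [-0.0009  0.0002  0.1122] norm 0.112 rz(rad)  0.001
```

```bash
python3 -m jog '[0,0,0,-0.001,0,0.02,1, 0,0,0,0,0,0.02,1, 0,0,0,0,0,0.02,1, 0,0,0,0,0,0.02,1, 0,0,0,0,0,0.016,1, 0,0,0,0,0,0.016,1, 0,0,0,0,0,0,1, 0,0,0,0,0,0,1]' && python3 - <<'E'
from h import *
for n in("scene","top"):
    im=arm.camera(n);np.save(f'pics/{n}1.npy',im)
a=cv2.resize(np.load('pics/scene1.npy')[60:200,130:300,::-1],None,fx=2.4,fy=2.4)
b=cv2.resize(np.load('pics/top1.npy')[170:310,310:480,::-1],None,fx=2.3,fy=2.4)
cv2.imwrite('pics/d1.png',np.hstack([a,b]))
E
python3 go.py .4122 -.2854 .133 15.6
```

```text
time: 2.1
tool_pos: [0.4117, -0.2869, 0.1337]
tool_rot: [[0.963, 0.269, 0.0], [0.269, -0.963, -0.0], [0.0, 0.0, -1.0]]
contact_force: [0.2, 0.7, -0.6]
finger_gap: 0.0851
t 2.2 pos [ 0.4119 -0.287   0.134 ] yaw 15.63 tilt xy(tool z) [ 0.0011 -0.0007] gap 0.0851 F [0.4 0.7 0.8] q7 -0.88
delta tool (m) [ 0.0007 -0.0015  0.001 ] norm 0.002 rz(rad)  0.0
```

View pics/d1.png

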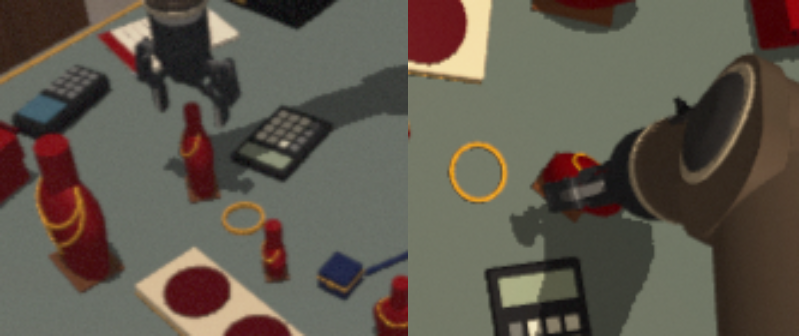

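The fingers straddle the 150's neck, with the neck top at crop (193,108) midway between the two fingertips. Now I close.

```bash
python3 -m jog '[0,0,0,0,0,0,0.3, 0,0,0,0,0,0,0, 0,0,0,0,0,0,-0.3, 0,0,0,0,0,0,-1, 0,0,0,0,0,0,-1, 0,0,0,0,0,0,-1, 0,0,0,0,0,0,-1, 0,0,0,0,0,0,-1]' 50;  python3 go.py .4122 -.2854 .133 15.6
```

```text
time: 3.2
tool_pos: [0.4116, -0.2869, 0.1335]
tool_rot: [[0.963, 0.269, 0.0], [0.269, -0.963, -0.0], [0.0, 0.0, -1.0]]
contact_force: [-0.7, -0.4, 5.3]
finger_gap: 0.0227
t 3.2 pos [ 0.4116 -0.2869  0.1335] yaw 15.63 tilt xy(tool z) [ 0.0004 -0.0004] gap 0.0227 F [-0.7 -0.4  5.3] q7 -0.88
delta tool (m) [ 0.001  -0.0013  0.0005] norm 0.002 rz(rad)  0.0
```

```bash
python3 -m jog '[0,0,0,0,0,-0.005,-1, 0,0,0,0,0,-0.01,-1, 0,0,0,0,0,-0.015,-1, 0,0,0,0,0,-0.025,-1, 0,0,0,0,0,-0.025,-1, 0,0,0,0,0,-0.02,-1, 0,0,0,0,0,-0.015,-1, 0,0,0,0,0,-0.005,-1]';  python3 go.py .5775 -.129 .25 46.3
```

```text
time: 4.2
tool_pos: [0.4118, -0.2869, 0.2545]
tool_rot: [[0.963, 0.269, 0.001], [0.269, -0.963, -0.001], [0.001, 0.001, -1.0]]
contact_force: [0.1, 0.5, -2.5]
finger_gap: 0.0225
t 4.2 pos [ 0.4118 -0.2869  0.2545] yaw 15.63 tilt xy(tool z) [ 0.0013 -0.0009] gap 0.0225 F [ 0.1  0.5 -2.5] q7 -0.84
delta tool (m) [ 0.2021 -0.1074  0.0046] norm 0.229 rz(rad)  -0.535
```

```bash
python3 -m jog '[0,0,0,0.015,-0.008,0,-1, 0,0,0,0.025,-0.013,0,-1, 0,0,0,0.035,-0.018,0,-1, 0,0,0,0.035,-0.02,0,-1, 0,0,0,0.035,-0.02,0,-1, 0,0,0,0.03,-0.015,0,-1, 0,0,0,0.02,-0.01,0,-1, 0,0,0,0.007,-0.0034,0,-1]'; python3 -m jog '[0,0,-0.05,0,0,0,-1, 0,0,-0.08,0,0,0,-1, 0,0,-0.09,0,0,0,-1, 0,0,-0.09,0,0,0,-1, 0,0,-0.09,0,0,0,-1, 0,0,-0.08,0,0,0,-1, 0,0,-0.055,0,0,0,-1, 0,0,0,0,0,0,-1]'; python3 go.py .5775 -.129 .1575 46.3
```

```text
time: 5.2
tool_pos: [0.5777, -0.1272, 0.2524]
tool_rot: [[0.962, 0.271, -0.001], [0.271, -0.962, 0.001], [-0.001, -0.001, -1.0]]
contact_force: [1.1, 0.1, -2.8]
finger_gap: 0.0225
time: 6.2
tool_pos: [0.5764, -0.13, 0.2531]
tool_rot: [[0.693, 0.721, -0.001], [0.721, -0.693, -0.0], [-0.001, -0.0, -1.0]]
contact_force: [0.2, -0.4, -2.4]
finger_gap: 0.0228
t 6.2 pos [ 0.5764 -0.13    0.2531] yaw 46.16 tilt xy(tool z) [-0.0008 -0.0005] gap 0.0228 F [ 0.2 -0.4 -2.4] q7 -0.77
delta tool (m) [0.0016 0.0001 0.0956] norm 0.096 rz(rad)  -0.002
```

```bash
python3 -m jog '[0,0,0,0.0015,0,0.01,-1, 0,0,0,0,0,0.02,-1, 0,0,0,0,0,0.02,-1, 0,0,0,0,0,0.02,-1, 0,0,0,0,0,0.014,-1, 0,0,0,0,0,0.006,-1, 0,0,0,0,0,0.002,-1, 0,0,0,0,0,0,-1]'; python3 go.py .5775 -.129 .1575 46.3
```

```text
time: 7.2
tool_pos: [0.5784, -0.1279, 0.1617]
tool_rot: [[0.691, 0.723, 0.001], [0.723, -0.691, -0.0], [0.0, 0.001, -1.0]]
contact_force: [-0.4, 0.1, -2.4]
finger_gap: 0.0227
t 7.2 pos [ 0.5784 -0.1279  0.1617] yaw 46.28 tilt xy(tool z) [ 0.0007 -0.0002] gap 0.0227 F [-0.4  0.1 -2.4] q7 -0.82
delta tool (m) [-0.0014  0.0002  0.0042] norm 0.004 rz(rad)  -0.0
```

```bash
python3 -m jog '[0,0,0,-0.001,0,0.002,-1, 0,0,0,0,0,0.001,-1, 0,0,0,0,0,0.001,-1, 0,0,0,0,0,0,-1, 0,0,0,0,0,0,-1, 0,0,0,0,0,0,-1, 0,0,0,0,0,0,-1, 0,0,0,0,0,0,-1]'; cat > chk.py <<'E'
import sys
from fit import *
# chk.py tag H x y yawdeg z0 ...  (groups of 5)
tag=sys.argv[1]; a=[float(v) for v in sys.argv[2:]]
prof=np.load('prof.npy'); im={}
for n in('scene','top'):
    im[n]=arm.camera(n); np.save(f'pics/{n}_{tag}.npy',im[n])
def mask2(i):
    h=cv2.cvtColor(i,cv2.COLOR_RGB2HSV); d=i[...,0].astype(float)-i[...,2]
    return ((d>22)&(h[...,1]>90))
tiles=[]
for i in range(0,len(a),5):
    H=int(a[i]);x,y,yw,z0=a[i+1],a[i+2],np.radians(a[i+3]),a[i+4]
    B={n:box(n,H,x,y,z0,6) for n in im}; 
    # weight: ignore pad pixels (dark red pad) outside the bust by scoring body+foot via scene & top colour: use image masks
    T={};W={}
    for n in im:
        x0,y0,x1,y1=B[n]; c=np.ascontiguousarray(im[n][y0:y1,x0:x1]); T[n]=c
    t=[]
    for n in('top','scene'):
        x0,y0,x1,y1=B[n]; c=cv2.resize(T[n][...,::-1],(400,480),interpolation=cv2.INTER_CUBIC)
        q=c.copy()
        fx,fy=400/(x1-x0),480/(y1-y0)
        m=cv2.resize(render(n,slices(H,x,y,yw,prof,z0),B[n]),(400,480))
        cs,_=cv2.findContours((m>.5).astype(np.uint8),cv2.RETR_EXTERNAL,cv2.CHAIN_APPROX_NONE); cv2.drawContours(c,cs,-1,(0,255,0),1)
        t+=[c]
    tiles.append(np.hstack(t))
o=np.vstack(tiles) if len(tiles)==1 else cv2.resize(np.vstack([np.hstack(tiles[k:k+2]) for k in range(0,len(tiles)-1,2)]),(800,480))
cv2.imwrite(f'pics/chk_{tag}.png',o)
E
python3 go.py .5775 -.129 .1575 46.3
```

```text
time: 8.2
tool_pos: [0.5776, -0.1286, 0.1575]
tool_rot: [[0.691, 0.723, 0.001], [0.723, -0.691, -0.0], [0.0, 0.001, -1.0]]
contact_force: [-0.5, -0.6, 2.7]
finger_gap: 0.0225
t 8.2 pos [ 0.5776 -0.1286  0.1575] yaw 46.28 tilt xy(tool z) [ 0.0005 -0.0002] gap 0.0225 F [-0.5 -0.6  2.7] q7 -0.82
delta tool (m) [-0.0003  0.0002  0.    ] norm 0.0 rz(rad)  -0.0
```

```bash
python3 -m jog '[0,0,0,0,0,0,-0.3, 0,0,0,0,0,0,-0.1, 0,0,0,0,0,0,0.1, 0,0,0,0,0,0,0.3, 0,0,0,0,0,0,0.5, 0,0,0,0,0,0,0.5, 0,0,0,0,0,0,0.5, 0,0,0,0,0,-0.01,0.5]';python3 -m jog '[0,0,0,0,0,-0.02,0.5, 0,0,0,0,0,-0.03,0.5, 0,0,0,0,0,-0.04,0.5, 0,0,0,0,0,-0.04,0.5, 0,0,0,-0.04,0,0,0.5, 0,0,0,-0.04,0,0,0.5, 0,0,0,-0.04,0,0,0.5, 0,0,0,-0.04,0,0,0.5]'; python3 chk.py a 150 .5775 -.129 -6.3 .024;  python3 go.py .4402 .2793 .25 30
```

```text
time: 9.2
tool_pos: [0.5769, -0.1285, 0.167]
tool_rot: [[0.691, 0.723, -0.002], [0.723, -0.691, 0.0], [-0.001, -0.001, -1.0]]
contact_force: [-0.2, 0.3, 0.5]
finger_gap: 0.0641
time: 10.2
tool_pos: [0.4659, -0.245, 0.2982]
tool_rot: [[0.691, 0.723, 0.001], [0.723, -0.691, -0.001], [0.0, 0.001, -1.0]]
contact_force: [-0.1, -0.9, -0.3]
finger_gap: 0.0642
t 10.3 pos [ 0.4638 -0.2482  0.2981] yaw 45.92 tilt xy(tool z) [-0.0008 -0.0025] gap 0.0644 F [-0.3 -0.2  0.3] q7 -0.46
delta tool (m) [ 0.3627 -0.384   0.0468] norm 0.53 rz(rad)  0.278
```

View pics/chk_a.png

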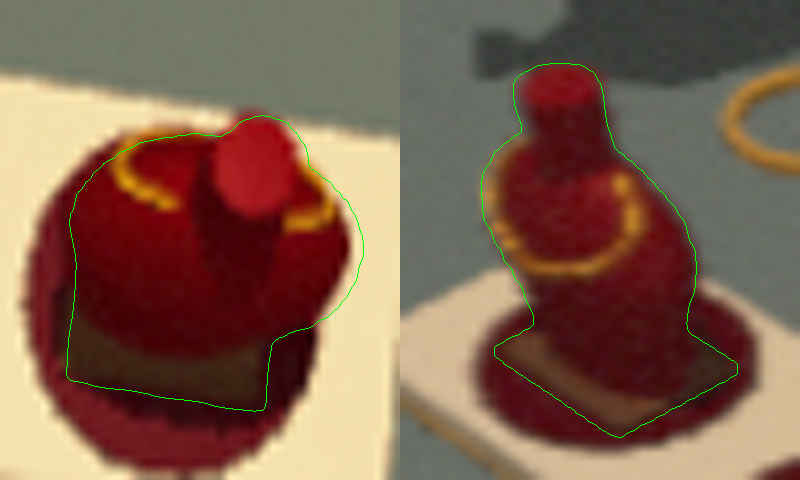

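150 stands upright on pad 4 and matches the target outline to about 1 px: neck at (255,165) in the top crop, foot corners on the contour in the scene crop. Next is the 130.

```bash
python3 -m jog '[0,0,0,0.02,-0.021,0,0.7, 0,0,0,0.03,-0.032,0,0.7, 0,0,0,0.03,-0.032,0,0.7, 0,0,0,0.03,-0.032,0,0.7, 0,0,0,0.03,-0.032,0,0.7, 0,0,0,0.03,-0.032,0,0.7, 0,0,0,0.03,-0.032,0,0.7, 0,0,0,0.03,-0.032,0,0.7]';python3 -m jog '[0,0,0,0.03,-0.032,0,0.7, 0,0,0,0.03,-0.032,0,0.7, 0,0,0,0.03,-0.032,0,0.7, 0,0,0,0.025,-0.025,0.0,0.7, 0,0,0,0.015,-0.016,0,0.7, 0,0,0,0.0027,-0.002,0.02,0.7, 0,0,0,0,0,0.02,0.7, 0,0,0,0,0,0,0.7]'; python3 go.py .4402 .2793 .113
```

```text
time: 11.3
tool_pos: [0.4485, 0.0936, 0.2981]
tool_rot: [[0.691, 0.723, 0.001], [0.723, -0.691, 0.0], [0.001, 0.001, -1.0]]
contact_force: [0.9, -0.1, 0.1]
finger_gap: 0.0726
time: 12.3
tool_pos: [0.4391, 0.2835, 0.2566]
tool_rot: [[0.69, 0.723, -0.002], [0.723, -0.69, -0.001], [-0.002, -0.001, -1.0]]
contact_force: [-0.7, 0.8, 0.8]
finger_gap: 0.0729
t 12.3 pos [0.4391 0.2835 0.2566] yaw 46.34 tilt xy(tool z) [-0.002  -0.0009] gap 0.0729 F [-0.7  0.8  0.8] q7 -1.65
delta tool (m) [-0.002   0.0038  0.1437] norm 0.144 rz(rad)  None
```

```bash
python3 -m jog '[0,0,0,-0.002,0.004,0.02,0.7, 0,0,0,0,0,0.025,0.7, 0,0,0,0,0,0.025,0.7, 0,0,0,0,0,0.025,0.7, 0,0,0,0,0,0.02,0.7, 0,0,0,0,0,0.015,0.7, 0,0,0,0,0,0.008,0.7, 0,0,0,0,0,0,0.7]'; python3 go.py .4402 .2793 .113
```

```text
time: 13.3
tool_pos: [0.4415, 0.2792, 0.1193]
tool_rot: [[0.691, 0.723, -0.0], [0.723, -0.691, -0.0], [-0.0, -0.0, -1.0]]
contact_force: [0.1, -0.2, 0.4]
finger_gap: 0.0727
t 13.3 pos [0.4415 0.2792 0.1193] yaw 46.28 tilt xy(tool z) [-0.0002 -0.0001] gap 0.0727 F [ 0.1 -0.2  0.4] q7 -1.77
delta tool (m) [-0.0009 -0.001   0.0063] norm 0.006 rz(rad)  None
```

```bash
python3 -m jog '[0,0,0,-0.001,-0.001,0.005,0.4, 0,0,0,0,0,0,0.1, 0,0,0,0,0,0,-0.1, 0,0,0,0,0,0,-0.3, 0,0,0,0,0,0,-1, 0,0,0,0,0,0,-1, 0,0,0,0,0,0,-1, 0,0,0,0,0,0,-1]'; python3 go.py .4402 .2793 .113
```

```text
time: 14.3
tool_pos: [0.4403, 0.2791, 0.1146]
tool_rot: [[0.691, 0.723, 0.001], [0.723, -0.691, 0.0], [0.0, 0.0, -1.0]]
contact_force: [-0.2, -1.5, 5.9]
finger_gap: 0.0225
t 14.3 pos [0.4403 0.2791 0.1146] yaw 46.28 tilt xy(tool z) [0.0006 0.    ] gap 0.0225 F [-0.2 -1.5  5.9] q7 -1.78
delta tool (m) [ 0.0001 -0.0002  0.0016] norm 0.002 rz(rad)  None
```

```bash
python3 -m jog '[0,0,0,0,0,-0.005,-1, 0,0,0,0,0,-0.01,-1, 0,0,0,0,0,-0.02,-1, 0,0,0,0,0,-0.03,-1, 0,0,0,0,0,-0.03,-1, 0,0,0,0,0,-0.025,-1, 0,0,0,0,0,-0.015,-1, 0,0,0,0,0,-0.005,-1]';python3 -m jog '[0,0,-0.05,0,0,0,-1, 0,0,-0.07,0,0,0,-1, 0,0,-0.08,0,0,0,-1, 0,0,-0.08,0,0,0,-1, 0,0,-0.05,0,0,0,-1, 0,0,-0.03,0,0,0,-1, 0,0,0,0,0,0,-1, 0,0,0,0,0,0,-1]';  python3 go.py .5907 -.0104 .25 66.9
```

```text
time: 15.3
tool_pos: [0.4401, 0.2792, 0.2549]
tool_rot: [[0.691, 0.723, 0.001], [0.723, -0.691, 0.0], [0.001, 0.0, -1.0]]
contact_force: [0.3, -0.3, -4.2]
finger_gap: 0.0227
time: 16.3
tool_pos: [0.4399, 0.2791, 0.2541]
tool_rot: [[0.393, 0.92, -0.0], [0.92, -0.393, -0.0], [-0.0, -0.0, -1.0]]
contact_force: [0.3, 0.1, -3.9]
finger_gap: 0.0225
t 16.3 pos [0.4399 0.2791 0.2541] yaw 66.87 tilt xy(tool z) [-0.0003 -0.0002] gap 0.0225 F [ 0.3  0.1 -3.9] q7 -1.31
delta tool (m) [-0.207   0.2523  0.0041] norm 0.326 rz(rad)  -0.0
```

```bash
python3 -m jog '[0,0,0,-0.014,0.017,0,-1, 0,0,0,-0.027,0.033,0,-1, 0,0,0,-0.03,0.037,0,-1, 0,0,0,-0.033,0.04,0,-1, 0,0,0,-0.033,0.04,0,-1, 0,0,0,-0.03,0.037,0,-1, 0,0,0,-0.025,0.03,0,-1, 0,0,0,-0.015,0.018,0,-1]'; python3 -m jog '[0,0,0,0,0,0.02,-1, 0,0,0,0,0,0.02,-1, 0,0,0,0,0,0.02,-1, 0,0,0,0,0,0.015,-1, 0,0,0,0,0,0.01,-1, 0,0,0,0,0,0.005,-1, 0,0,0,0,0,0,-1, 0,0,0,0,0,0,-1]'; python3 go.py .5907 -.0104 .1386 66.9
```

```text
time: 17.3
tool_pos: [0.5913, -0.0124, 0.2539]
tool_rot: [[0.395, 0.919, -0.0], [0.919, -0.395, -0.0], [-0.001, -0.0, -1.0]]
contact_force: [0.4, 1.2, -3.4]
finger_gap: 0.0227
time: 18.3
tool_pos: [0.591, -0.0101, 0.1649]
tool_rot: [[0.392, 0.92, 0.001], [0.92, -0.392, -0.0], [0.0, 0.001, -1.0]]
contact_force: [0.1, 0.5, -3.3]
finger_gap: 0.0222
t 18.3 pos [ 0.591  -0.0101  0.1649] yaw 66.91 tilt xy(tool z) [ 0.001 -0.   ] gap 0.0222 F [ 0.1  0.5 -3.3] q7 -0.78
delta tool (m) [-0.0004 -0.0002  0.0263] norm 0.026 rz(rad)  0.0
```

```bash
python3 -m jog '[0,0,0,0,0,0.01,-1, 0,0,0,0,0,0.008,-1, 0,0,0,0,0,0.004,-1, 0,0,0,0,0,0.002,-1, 0,0,0,0,0,0.001,-1, 0,0,0,0,0,0.001,-1, 0,0,0,0,0,0,-1, 0,0,0,0,0,0,-1]'; python3 go.py .5907 -.0104 .1386 66.9
```

```text
time: 19.3
tool_pos: [0.591, -0.0101, 0.1386]
tool_rot: [[0.392, 0.92, 0.001], [0.92, -0.392, -0.0], [0.0, 0.001, -1.0]]
contact_force: [0.3, 0.4, -1.4]
finger_gap: 0.0225
t 19.3 pos [ 0.591  -0.0101  0.1386] yaw 66.91 tilt xy(tool z) [ 0.0008 -0.0001] gap 0.0225 F [ 0.3  0.4 -1.4] q7 -0.8
delta tool (m) [-0.0003 -0.0001  0.    ] norm 0.0 rz(rad)  0.0
```

```bash
python3 -m jog '[0,0,0,0,0,0,-0.3, 0,0,0,0,0,0,-0.1, 0,0,0,0,0,0,0.1, 0,0,0,0,0,0,0.3, 0,0,0,0,0,0,0.5, 0,0,0,0,0,0,0.5, 0,0,0,0,0,0,0.5, 0,0,0,0,0,-0.01,0.5]';python3 -m jog '[0,0,0,0,0,-0.02,0.5, 0,0,0,0,0,-0.03,0.5, 0,0,0,0,0,-0.04,0.5, 0,0,0,0,0,-0.03,0.5, 0,0,0,-0.015,-0.035,0,0.5, 0,0,0,-0.015,-0.035,0,0.5, 0,0,0,-0.015,-0.035,0,0.5, 0,0,0,-0.015,-0.035,0,0.5]';  python3 chk.py b 130 .5907 -.0104 -6.3 .024;python3 go.py .4627 .1112 .2 66.9
```

```text
time: 20.3
tool_pos: [0.5902, -0.0102, 0.148]
tool_rot: [[0.392, 0.92, -0.002], [0.92, -0.392, 0.0], [-0.001, -0.001, -1.0]]
contact_force: [0.7, -0.4, 0.5]
finger_gap: 0.0642
time: 21.3
tool_pos: [0.4374, -0.01, 0.2696]
tool_rot: [[0.392, 0.92, 0.002], [0.92, -0.392, -0.001], [0.0, 0.002, -1.0]]
contact_force: [0.0, 0.2, 0.7]
finger_gap: 0.0641
t 21.4 pos [ 0.4355 -0.0102  0.2696] yaw 66.94 tilt xy(tool z) [ 0.0002 -0.003 ] gap 0.0641 F [-0.3  0.3  0.1] q7 -0.58
delta tool (m) [ 0.1226 -0.0226  0.0692] norm 0.143 rz(rad)  0.001
```

View pics/chk_b.png

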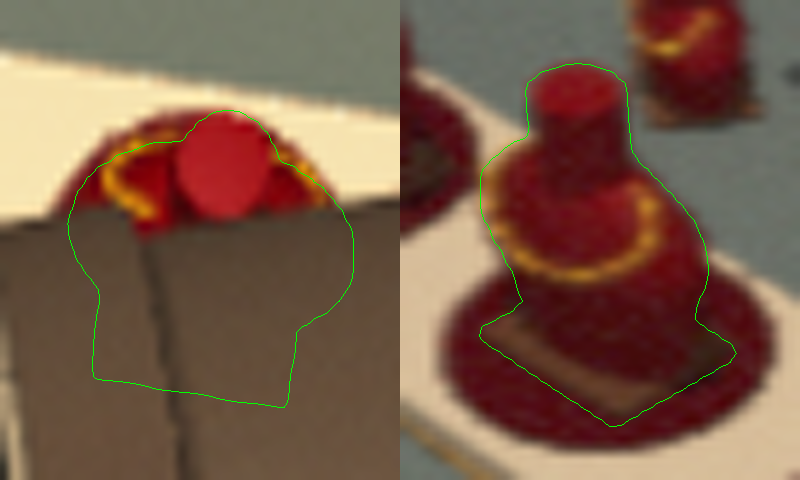

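130 stands upright on pad 3 and matches the target outline (the arm hides part of the top view). Next is the 110.

```bash
python3 -m jog '[0,0,0,0.02,-0.003,0,0.7, 0,0,0,0.03,-0.006,0,0.7, 0,0,0,0.035,-0.007,0,0.7, 0,0,0,0.025,-0.005,0,0.7, 0,0,0,0.0126,-0.0016,0.01,0.7, 0,0,0,0,0,0.02,0.7, 0,0,0,0,0,0.02,0.7, 0,0,0,0,0,0.02,0.7]'; python3 go.py .4627 .1112 .093
```

```text
time: 22.4
tool_pos: [0.4667, 0.1117, 0.1988]
tool_rot: [[0.392, 0.92, 0.002], [0.92, -0.392, 0.0], [0.001, 0.002, -1.0]]
contact_force: [1.7, -0.7, 0.1]
finger_gap: 0.0722
t 22.4 pos [0.4667 0.1117 0.1988] yaw 66.92 tilt xy(tool z) [0.0019 0.0004] gap 0.0722 F [ 1.7 -0.7  0.1] q7 -1.0
delta tool (m) [-0.0022 -0.0036  0.1058] norm 0.106 rz(rad)  None
```

```bash
python3 -m jog '[0,0,0,-0.0015,-0.003,0.02,0.7, 0,0,0,0,0,0.025,0.7, 0,0,0,0,0,0.02,0.7, 0,0,0,0,0,0.015,0.7, 0,0,0,0,0,0.01,0.7, 0,0,0,0,0,0.01,0.7, 0,0,0,0,0,0,0.7, 0,0,0,0,0,0,0.7]'; python3 go.py .4627 .1112 .093
```

```text
time: 23.4
tool_pos: [0.4625, 0.1112, 0.0986]
tool_rot: [[0.392, 0.92, 0.001], [0.92, -0.392, 0.0], [0.0, 0.0, -1.0]]
contact_force: [0.5, -0.4, 0.1]
finger_gap: 0.0724
t 23.4 pos [0.4625 0.1112 0.0986] yaw 66.92 tilt xy(tool z) [0.0005 0.    ] gap 0.0724 F [ 0.5 -0.4  0.1] q7 -1.14
delta tool (m) [0.0001 0.0001 0.0056] norm 0.006 rz(rad)  None
```

```bash
python3 -m jog '[0,0,0,0,0,0.005,0.4, 0,0,0,0,0,0,0.1, 0,0,0,0,0,0,-0.1, 0,0,0,0,0,0,-0.3, 0,0,0,0,0,0,-1, 0,0,0,0,0,0,-1, 0,0,0,0,0,0,-1, 0,0,0,0,0,0,-1]'; python3 go.py .4627 .1112 .093;  python3 -m jog '[0,0,0,0,0,-0.005,-1, 0,0,0,0,0,-0.01,-1, 0,0,0,0,0,-0.02,-1, 0,0,0,0,0,-0.03,-1, 0,0,0,0,0,-0.03,-1, 0,0,0,0,0,-0.025,-1, 0,0,0,0,0,-0.015,-1, 0,0,0,0,0,-0.005,-1]';python3 -m jog '[0,0,0.05,0,0,0,-1, 0,0,0.07,0,0,0,-1, 0,0,0.08,0,0,0,-1, 0,0,0.08,0,0,0,-1, 0,0,0.06,0,0,0,-1, 0,0,0.035,0,0,0,-1, 0,0,0,0,0,0,-1, 0,0,0,0,0,0,-1]';  python3 go.py .6039 .1086 .23 45.4
```

```text
time: 24.4
tool_pos: [0.4624, 0.1111, 0.0935]
tool_rot: [[0.392, 0.92, 0.0], [0.92, -0.392, -0.0], [0.0, 0.0, -1.0]]
contact_force: [-1.7, -0.3, 6.4]
finger_gap: 0.023
t 24.4 pos [0.4624 0.1111 0.0935] yaw 66.91 tilt xy(tool z) [ 0.0003 -0.    ] gap 0.023 F [-1.7 -0.3  6.4] q7 -1.15
delta tool (m) [0.0002 0.0002 0.0005] norm 0.001 rz(rad)  None
time: 25.4
tool_pos: [0.4625, 0.111, 0.234]
tool_rot: [[0.392, 0.92, 0.001], [0.92, -0.392, -0.0], [0.0, 0.001, -1.0]]
contact_force: [0.2, 0.6, -1.8]
finger_gap: 0.0227
time: 26.4
tool_pos: [0.4622, 0.111, 0.2331]
tool_rot: [[0.701, 0.713, -0.0], [0.713, -0.701, -0.0], [-0.0, -0.0, -1.0]]
contact_force: [0.2, 0.2, -2.3]
finger_gap: 0.0227
t 26.4 pos [0.4622 0.111  0.2331] yaw 45.48 tilt xy(tool z) [-0.0005 -0.    ] gap 0.0227 F [ 0.2  0.2 -2.3] q7 -1.31
delta tool (m) [0.0977 0.1027 0.003 ] norm 0.142 rz(rad)  0.001
```

Place z = 0.0935 + 0.024 = 0.1175.

```bash
python3 -m jog '[0,0,0,0.01,0.01,0,-1, 0,0,0,0.02,0.021,0,-1, 0,0,0,0.025,0.026,0,-1, 0,0,0,0.02,0.022,0,-1, 0,0,0,0.015,0.016,0,-1, 0,0,0,0.0077,0.0077,0.005,-1, 0,0,0,0,0,0.01,-1, 0,0,0,0,0,0.015,-1]'; python3 -m jog '[0,0,0,0,0,0.02,-1, 0,0,0,0,0,0.02,-1, 0,0,0,0,0,0.015,-1, 0,0,0,0,0,0.01,-1, 0,0,0,0,0,0.005,-1, 0,0,0,0,0,0.005,-1, 0,0,0,0,0,0,-1, 0,0,0,0,0,0,-1]'; python3 go.py .6039 .1086 .1175 45.4
```

```text
time: 27.4
tool_pos: [0.6034, 0.1087, 0.2024]
tool_rot: [[0.701, 0.713, -0.0], [0.713, -0.701, -0.0], [-0.0, -0.0, -1.0]]
contact_force: [-0.6, 0.7, -2.4]
finger_gap: 0.0228
time: 28.4
tool_pos: [0.6043, 0.1086, 0.1287]
tool_rot: [[0.702, 0.712, 0.001], [0.712, -0.702, 0.0], [0.001, 0.0, -1.0]]
contact_force: [-0.2, 0.5, -1.7]
finger_gap: 0.0225
t 28.4 pos [0.6043 0.1086 0.1287] yaw 45.42 tilt xy(tool z) [0.0007 0.0001] gap 0.0225 F [-0.2  0.5 -1.7] q7 -1.38
delta tool (m) [-0.0003 -0.0003  0.0112] norm 0.011 rz(rad)  0.0
```

```bash
python3 -m jog '[0,0,0,0,0,0.004,-1, 0,0,0,0,0,0.003,-1, 0,0,0,0,0,0.002,-1, 0,0,0,0,0,0.001,-1, 0,0,0,0,0,0.001,-1, 0,0,0,0,0,0,-1, 0,0,0,0,0,0,-1, 0,0,0,0,0,0,-1]'; python3 go.py .6039 .1086 .1175 45.4;python3 -m jog '[0,0,0,0,0,0,-0.3, 0,0,0,0,0,0,-0.1, 0,0,0,0,0,0,0.1, 0,0,0,0,0,0,0.3, 0,0,0,0,0,0,0.5, 0,0,0,0,0,0,0.5, 0,0,0,0,0,0,0.5, 0,0,0,0,0,-0.01,0.5]'
```

```text
time: 29.4
tool_pos: [0.6041, 0.1086, 0.1176]
tool_rot: [[0.702, 0.712, 0.0], [0.712, -0.702, 0.0], [0.0, 0.0, -1.0]]
contact_force: [-2.0, 0.5, 4.0]
finger_gap: 0.0225
t 29.4 pos [0.6041 0.1086 0.1176] yaw 45.42 tilt xy(tool z) [0.0003 0.    ] gap 0.0225 F [-2.   0.5  4. ] q7 -1.39
delta tool (m) [-0.0002 -0.0001  0.0001] norm 0.0 rz(rad)  0.0
time: 30.4
tool_pos: [0.6035, 0.1084, 0.127]
tool_rot: [[0.702, 0.712, -0.002], [0.712, -0.702, -0.0], [-0.001, -0.001, -1.0]]
contact_force: [-0.8, -0.5, -0.6]
finger_gap: 0.064
```

```bash
python3 -m jog '[0,0,0,0,0,-0.02,0.5, 0,0,0,0,0,-0.03,0.5, 0,0,0,0,0,-0.04,0.5, 0,0,0,0,0,-0.03,0.5, 0,0,0,-0.02,0.004,0,0.7, 0,0,0,-0.03,0.006,0,0.7, 0,0,0,-0.035,0.006,0,0.7, 0,0,0,-0.035,0.006,0,0.7]'; python3 -m jog '[0,0,0,-0.035,0.006,0,0.7, 0,0,0,-0.035,0.006,0,0.7, 0,0,0,-0.028,0.006,0,0.7, 0,0,0,-0.015,0.003,0,0.7, 0,0,0,0,0,0.02,0.7, 0,0,0,0,0,0.02,0.7, 0,0,0,0,0,0.02,0.7, 0,0,0,0,0,0.02,0.7]'; python3 go.py .4712 -.0876 .073
```

```text
time: 31.4
tool_pos: [0.534, 0.0061, 0.2473]
tool_rot: [[0.702, 0.712, -0.001], [0.712, -0.702, -0.001], [-0.001, 0.0, -1.0]]
contact_force: [1.0, -0.6, 0.1]
finger_gap: 0.0726
time: 32.4
tool_pos: [0.4711, -0.0873, 0.1668]
tool_rot: [[0.702, 0.713, 0.0], [0.713, -0.702, 0.0], [0.0, 0.0, -1.0]]
contact_force: [-0.3, -0.7, 1.0]
finger_gap: 0.0723
t 32.4 pos [ 0.4711 -0.0873  0.1668] yaw 45.45 tilt xy(tool z) [0.0003 0.0002] gap 0.0723 F [-0.3 -0.7  1. ] q7 -0.94
delta tool (m) [-0.0002  0.0003  0.0938] norm 0.094 rz(rad)  None
```

```bash
python3 -m jog '[0,0,0,0,0,0.015,0.7, 0,0,0,0,0,0.02,0.7, 0,0,0,0,0,0.02,0.7, 0,0,0,0,0,0.015,0.7, 0,0,0,0,0,0.012,0.7, 0,0,0,0,0,0.008,0.7, 0,0,0,0,0,0.003,0.7, 0,0,0,0,0,0,0.7]'; python3 go.py .4712 -.0876 .073; python3 -m jog '[0,0,0,0,0,0,0.4, 0,0,0,0,0,0,0.1, 0,0,0,0,0,0,-0.1, 0,0,0,0,0,0,-0.3, 0,0,0,0,0,0,-1, 0,0,0,0,0,0,-1, 0,0,0,0,0,0,-1, 0,0,0,0,0,0,-1]'; python3 go.py .4712 -.0876 .073
```

```text
time: 33.4
tool_pos: [0.4713, -0.0876, 0.0744]
tool_rot: [[0.702, 0.712, 0.0], [0.712, -0.702, -0.0], [0.0, 0.0, -1.0]]
contact_force: [-0.4, 0.4, 0.2]
finger_gap: 0.0726
t 33.4 pos [ 0.4713 -0.0876  0.0744] yaw 45.43 tilt xy(tool z) [ 0.0002 -0.0001] gap 0.0726 F [-0.4  0.4  0.2] q7 -1.06
delta tool (m) [-0.     -0.      0.0014] norm 0.001 rz(rad)  None
time: 34.4
tool_pos: [0.4712, -0.0877, 0.0745]
tool_rot: [[0.702, 0.712, 0.0], [0.712, -0.702, -0.0], [-0.0, 0.0, -1.0]]
contact_force: [-1.1, 0.2, 5.1]
finger_gap: 0.0225
t 34.4 pos [ 0.4712 -0.0877  0.0745] yaw 45.42 tilt xy(tool z) [ 0.0002 -0.0002] gap 0.0225 F [-1.1  0.2  5.1] q7 -1.06
delta tool (m) [ 0.     -0.      0.0015] norm 0.002 rz(rad)  None
```

```bash
python3 -m jog '[0,0,0,0,0,-0.005,-1, 0,0,0,0,0,-0.015,-1, 0,0,0,0,0,-0.03,-1, 0,0,0,0,0,-0.04,-1, 0,0,0,0,0,-0.04,-1, 0,0,0,0,0,-0.035,-1, 0,0,0,0,0,-0.02,-1, 0,0,0,0,0,-0.005,-1]';python3 -m jog '[0,0,-0.05,0,0,0,-1, 0,0,-0.08,0,0,0,-1, 0,0,-0.1,0,0,0,-1, 0,0,-0.1,0,0,0,-1, 0,0,-0.1,0,0,0,-1, 0,0,-0.08,0,0,0,-1, 0,0,-0.05,0,0,0,-1, 0,0,-0.023,0,0,0,-1]';  python3 go.py .6169 .2275 .265 78.8
```

```text
time: 35.4
tool_pos: [0.4715, -0.0875, 0.2661]
tool_rot: [[0.702, 0.712, 0.003], [0.712, -0.702, -0.001], [0.001, 0.003, -1.0]]
contact_force: [-0.0, 0.1, -2.5]
finger_gap: 0.0227
time: 36.4
tool_pos: [0.4706, -0.0875, 0.2637]
tool_rot: [[0.193, 0.981, -0.001], [0.981, -0.193, 0.0], [0.0, -0.001, -1.0]]
contact_force: [0.5, 0.2, -2.0]
finger_gap: 0.0226
t 36.4 pos [ 0.4706 -0.0875  0.2637] yaw 78.88 tilt xy(tool z) [-0.0013  0.0005] gap 0.0226 F [ 0.5  0.2 -2. ] q7 -0.28
delta tool (m) [ 0.3373  0.0828 -0.0014] norm 0.347 rz(rad)  0.001
```

```bash
python3 -m jog '[0,0,0,0.02,0.005,0,-1, 0,0,0,0.04,0.01,0,-1, 0,0,0,0.05,0.012,0,-1, 0,0,0,0.055,0.014,0,-1, 0,0,0,0.055,0.014,0,-1, 0,0,0,0.05,0.012,0,-1, 0,0,0,0.04,0.01,0,-1, 0,0,0,0.027,0.006,0,-1]'; python3 -m jog '[0,0,0,0,0,0.02,-1, 0,0,0,0,0,0.03,-1, 0,0,0,0,0,0.03,-1, 0,0,0,0,0,0.03,-1, 0,0,0,0,0,0.02,-1, 0,0,0,0,0,0.01,-1, 0,0,0,0,0,0.005,-1, 0,0,0,0,0,0,-1]'; python3 go.py .6169 .2275 .0985 78.8
```

```text
time: 37.4
tool_pos: [0.6178, 0.2292, 0.2632]
tool_rot: [[0.192, 0.981, -0.002], [0.981, -0.192, 0.0], [0.0, -0.002, -1.0]]
contact_force: [1.0, -0.3, -2.3]
finger_gap: 0.0225
time: 38.4
tool_pos: [0.6181, 0.227, 0.1197]
tool_rot: [[0.194, 0.981, 0.001], [0.981, -0.194, 0.0], [0.0, 0.001, -1.0]]
contact_force: [-0.3, -0.6, -1.6]
finger_gap: 0.0227
t 38.4 pos [0.6181 0.227  0.1197] yaw 78.82 tilt xy(tool z) [0.0006 0.0002] gap 0.0227 F [-0.3 -0.6 -1.6] q7 -1.02
delta tool (m) [ 0.0002 -0.0013  0.0212] norm 0.021 rz(rad)  0.0
```

```bash
python3 -m jog '[0,0,0,0,-0.001,0.008,-1, 0,0,0,0,0,0.006,-1, 0,0,0,0,0,0.003,-1, 0,0,0,0,0,0.002,-1, 0,0,0,0,0,0.001,-1, 0,0,0,0,0,0.001,-1, 0,0,0,0,0,0,-1, 0,0,0,0,0,0,-1]'; python3 go.py .6169 .2275 .0985 78.8;python3 -m jog '[0,0,0,0,0,0,-0.3, 0,0,0,0,0,0,-0.1, 0,0,0,0,0,0,0.1, 0,0,0,0,0,0,0.3, 0,0,0,0,0,0,0.5, 0,0,0,0,0,0,0.5, 0,0,0,0,0,0,0.5, 0,0,0,0,0,-0.01,0.5]'
```

```text
time: 39.4
tool_pos: [0.6169, 0.2272, 0.0986]
tool_rot: [[0.194, 0.981, 0.0], [0.981, -0.194, 0.0], [0.0, 0.0, -1.0]]
contact_force: [-0.9, -0.9, 0.3]
finger_gap: 0.0223
t 39.4 pos [0.6169 0.2272 0.0986] yaw 78.82 tilt xy(tool z) [0.0003 0.0001] gap 0.0223 F [-0.9 -0.9  0.3] q7 -1.03
delta tool (m) [ 0.0003 -0.0001  0.0001] norm 0.0 rz(rad)  0.0
time: 40.4
tool_pos: [0.6164, 0.2268, 0.1079]
tool_rot: [[0.194, 0.981, -0.001], [0.981, -0.194, -0.001], [-0.001, -0.001, -1.0]]
contact_force: [0.1, -0.7, 0.6]
finger_gap: 0.0642
```

```bash
python3 -m jog '[0,0,0,0,0,-0.02,0.5, 0,0,0,0,0,-0.04,0.5, 0,0,0,0,0,-0.05,0.5, 0,0,0,0,0,-0.05,0.5, 0,0,0,0.0,-0.04,0,0.5, 0,0,0,0.0,-0.05,0,0.5, 0,0,0,0.01,-0.05,0,0.5, 0,0,0,0.01,-0.05,0,0.5]'; python3 -m jog '[0,0,0,0.03,-0.04,0,0.5, 0,0,0,0.03,-0.04,0,0.5, 0,0,0,0.03,-0.04,0,0.5, 0,0,0,0.02,-0.03,0,0.5, 0,0,0,0.02,-0.02,0,0.5, 0,0,0,0,0,0,0.5, 0,0,0,0,0,0,0.5, 0,0,0,0,0,0,0.5]'; python3 chk.py c 150 .5775 -.129 -6.3 .024 130 .5907 -.0104 -6.3 .024; python3 - <<'E'
import numpy as np,cv2
a=np.load('pics/top_c.npy')[...,::-1][100:260,90:400]; b=np.load('pics/scene_c.npy')[...,::-1][60:300,130:400]
cv2.imwrite('pics/c_top.png',cv2.resize(a,None,fx=2.5,fy=2.5,interpolation=cv2.INTER_CUBIC));cv2.imwrite('pics/c_scene.png',cv2.resize(b,None,fx=2.4,fy=2.4,interpolation=cv2.INTER_CUBIC))
E
```

```text
time: 41.4
tool_pos: [0.4328, 0.2843, 0.2699]
tool_rot: [[0.194, 0.981, 0.002], [0.981, -0.194, 0.0], [0.001, 0.002, -1.0]]
contact_force: [-0.2, 0.6, 0.1]
finger_gap: 0.0637
time: 42.4
tool_pos: [0.2938, 0.4432, 0.2685]
tool_rot: [[0.196, 0.981, 0.001], [0.981, -0.196, -0.0], [-0.0, 0.001, -1.0]]
contact_force: [-0.4, -0.1, -0.1]
finger_gap: 0.064
```

View pics/c_top.png

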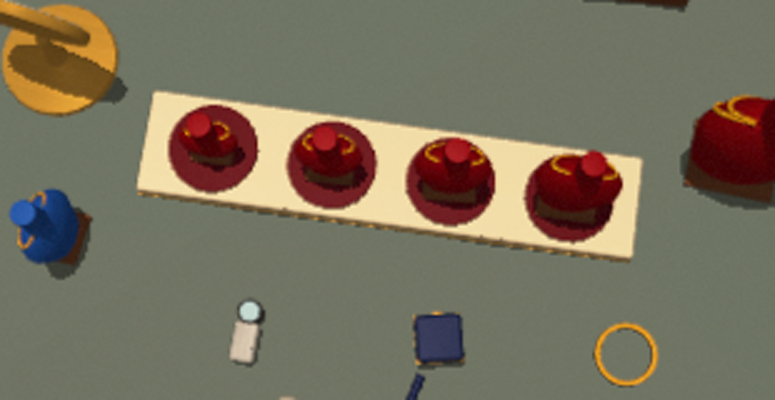

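View pics/c_scene.png

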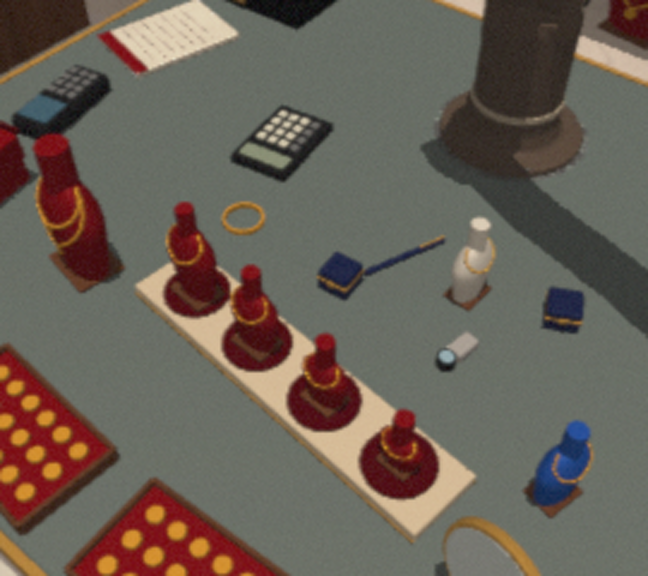

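```bash
cat > fin.py <<'E'
import sys
from fit import *
tag=sys.argv[1]; prof=np.load('prof.npy')
im={n:np.load(f'pics/{n}_{tag}.npy') for n in('scene','top')}
for H,P in zip((90,110,130,150),PADS):
    # neck top disc centre in each camera
    r=[]
    for n in('top','scene'):
        q=proj(n,[(P[0],P[1],.024+H/1000)])[0]+OFF[n]
        i=im[n].astype(int); x0,y0=np.round(q).astype(int)-9; c=i[y0:y0+19,x0:x0+19]
        m=(c[...,0]>.82*np.percentile(c[...,0]-c[...,1],97)+0)&(c[...,0]-c[...,1]>.8*np.percentile(c[...,0]-c[...,1],97))&(np.abs(c[...,1]-c[...,2])<25)
        k,l,st,ce=cv2.connectedComponentsWithStats(m.astype(np.uint8)); j=1+np.argmax(st[1:,4]); uv=ce[j]+[x0,y0]
        w=ray(n,uv-OFF[n],.024+H/1000); r.append((n,st[j,4],((w-P)[:2]*1000).round(1).tolist()))
    # foot plate: brown pixels, line of lower/front edge
    e=[]
    for n in('top','scene'):
        bx=box(n,H,P[0],P[1],.024,2); i=im[n][bx[1]:bx[3],bx[0]:bx[2]].astype(int)
        sel=(i[...,1]-i[...,2]>8)&(i[...,0]<135)&(i[...,0]-i[...,1]<50)
        k,l,st,ce=cv2.connectedComponentsWithStats(sel.astype(np.uint8),connectivity=8); j=1+np.argmax(st[1:,4])
        pts=np.argwhere(l==j)[:,::-1]+[bx[0],bx[1]]
        # major axis in world
        W=np.array([ray(n,p-OFF[n],.030)[:2] for p in pts]); 
        vx,vy,_,_=cv2.fitLine(W.astype(np.float32),cv2.DIST_L2,0,1e-4,1e-4).ravel()
        a=np.degrees(np.arctan2(-vx,vy)); a=(a+90)%180-90
        e.append((n,len(pts),a.round(1)))
    print(H,r,'yaw',e)
E
python3 fin.py c
```

```text
90 [('top', np.int32(72), [0.8, 0.1]), ('scene', np.int32(41), [0.0, -0.8])] yaw [('top', 46, np.float32(-3.7)), ('scene', 55, np.float32(-11.1))]
110 [('top', np.int32(76), [-0.6, 1.6]), ('scene', np.int32(35), [-1.0, 0.6])] yaw [('top', 58, np.float32(-5.8)), ('scene', 71, np.float32(-43.7))]
130 [('top', np.int32(82), [0.4, 0.3]), ('scene', np.int32(29), [0.2, 0.6])] yaw [('top', 108, np.float32(-2.3)), ('scene', 132, np.float32(-37.2))]
150 [('top', np.int32(76), [0.3, 1.9]), ('scene', np.int32(25), [0.8, 3.1])] yaw [('top', 247, np.float32(-2.4)), ('scene', 198, np.float32(-36.9))]
```

View pics/chk_c.png

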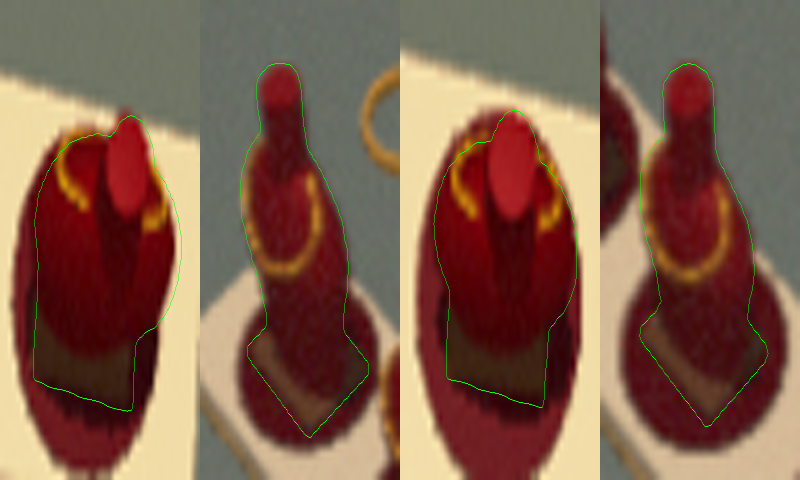

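```bash
cat > yawfit.py <<'E'
import sys
from fit import *
tag=sys.argv[1]; prof=np.load('prof.npy')
im={n:np.load(f'pics/{n}_{tag}.npy') for n in('scene','top')}
def chroma(i): 
    f=i.astype(float); s=f.sum(2)+1e-6; return (f[...,1]-f[...,2])/s   # brown/gold/cream >0, red/pad ~0
tiles=[]
for H,P in zip((90,110,130,150),PADS):
    D={}
    for n in im:
        bx=box(n,H,P[0],P[1],.024,2); i=cv2.GaussianBlur(im[n],(3,3),0)[bx[1]:bx[3],bx[0]:bx[2]]
        f=i.astype(float); rg=(f[...,0]-f[...,1])/(f.sum(2)+1)
        # brown: less red-dominant than pad/velvet, dark
        m=(rg<.42)&(f[...,0]<135)&(f[...,0]>f[...,2]+8)
        # restrict to neighbourhood of the plate footprint
        g=render(n,[np.array([(P[0]+.04*np.cos(a),P[1]+.04*np.sin(a),.027) for a in np.linspace(0,6.28,40)])],bx)
        D[n]=(bx,m*(g>.5))
    def cost(p,cams=('scene','top')):
        c=0
        for n in cams:
            bx,m=D[n]; s=slices(H,p[0],p[1],p[2],prof,.024)
            v=np.clip(render(n,s[:1],bx)-render(n,s[1:],bx),0,1)
            c+=((v-m)**2).sum()
        return c
    o=[]
    for cams in(('scene',),('top',),('scene','top')):
        best=None
        for y0 in(-.3,-.1,.1):
            r=minimize(cost,(P[0],P[1],y0),args=(cams,),method='Nelder-Mead',options=dict(initial_simplex=[(P[0],P[1],y0),(P[0]+.004,P[1],y0),(P[0],P[1]+.004,y0),(P[0],P[1],y0+.15)],maxiter=150))
            if best is None or r.fun<best.fun:best=r
        o.append((np.degrees(best.x[2]).round(1).item(),((best.x[:2]-P[:2])*1e3).round(1).tolist(),round(best.fun,1),round(cost((P[0],P[1],-.11),cams),1)))
    print(H,o)
    for n in D:
        bx,m=D[n]; tiles.append(np.hstack([cv2.resize(im[n][bx[1]:bx[3],bx[0]:bx[2],::-1],(100,200)),cv2.cvtColor(cv2.resize((m*255).astype(np.uint8),(100,200)),cv2.COLOR_GRAY2BGR)]))
cv2.imwrite(f'pics/yf_{tag}.png',np.vstack([np.hstack(tiles[:4]),np.hstack(tiles[4:])]))
E
python3 yawfit.py c
```

```text
90 [(-3.9, [-2.6, -1.8], np.float64(95.7), np.float64(112.1)), (-3.3, [1.2, 0.9], np.float64(12.5), np.float64(21.8)), (-7.1, [0.2, -0.9], np.float64(129.9), np.float64(133.9))]
110 [(-7.3, [-3.9, -0.5], np.float64(84.0), np.float64(102.6)), (-4.8, [-0.4, 1.3], np.float64(21.6), np.float64(26.0)), (-5.9, [-1.1, 0.1], np.float64(117.8), np.float64(128.6))]
130 [(-3.8, [-1.7, -1.0], np.float64(70.7), np.float64(76.8)), (-2.5, [0.9, 0.9], np.float64(12.7), np.float64(20.1)), (-2.7, [0.4, 0.2], np.float64(92.9), np.float64(96.9))]
150 [(-7.7, [-1.2, 1.1], np.float64(52.2), np.float64(57.4)), (-6.4, [1.2, 2.5], np.float64(8.1), np.float64(27.0)), (-6.4, [0.7, 2.1], np.float64(70.5), np.float64(84.3))]
```

View pics/yf_c.png

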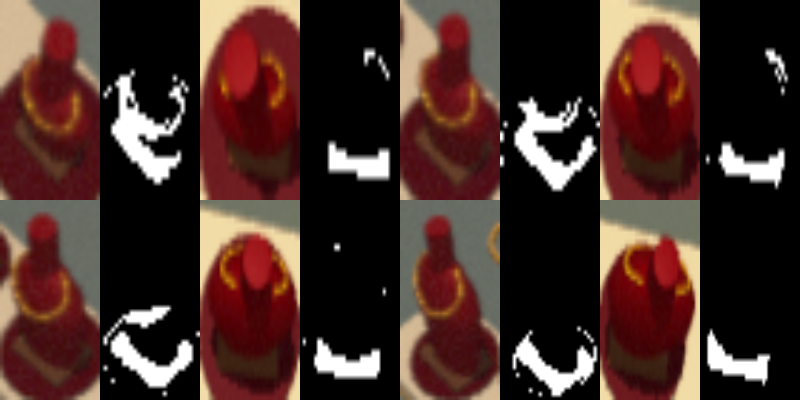

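All four stand on their pads within about 3 mm and 4° of target. The arm is clear at (0.29, 0.44, 0.27), so I'm handing in.

```bash
python3 -c "
from rig import arm
print(arm.job_done(), arm.state()['time'])"
```

```text
the job is handed in; nothing more can be done
the job is handed in; nothing more can be done
```

The four red busts are on the riser and the job is handed in. The 150 is on pad 4 next to the big bust, then the 130 on pad 3 and the 110 on pad 2. The 90 is on pad 1 at the mirror's end. The necklaces face the customers. It took about 42 s of the 104 s, and the look-alikes were not touched.

- **Position:** both cameras showed all four upright. The neck tops measured within 2 mm of the pad centres, except the 150, which the scene camera put about 3 mm off and the top camera about 2 mm.
- **Facing:** the row faces −6.3°. Fitting the foot plates on both pictures together gave 90: −7.1°, 110: −5.9°, 130: −2.7° and 150: −6.4°. So the 130 may be up to about 4° off square.
- **Disagreements:** the two cameras differ by about 3 mm overall; I used the average. A first, cruder facing check gave inconsistent angles because it confused the foot plates with the pads, so I replaced it with the foot-plate fit.

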